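# Hold the stamping guide plate over its bench block

## Task

Lay the small silver bar down flat in the nest in the middle of the round bench block and let go of it. Then take the guide plate by its square tower and hold it level and still about 15 mm above the raised lands of the block, not touching it, with its three holes lined up over the block's three threaded holes, so that I can put the screws in: finish while still holding it there. Leave the hammer, the jar and the rubber pad where they are.

Things in the scene. Friction and masses are not known exactly. Their poses are not given: they have to be found in the camera images.
- block: Heavy round dark steel bench block, fixed on the bench, left or right: disc 190 mm across, 20 mm high. Origin: centre of its underside, z up. On it bright steel lands, tops 26 mm above the bench, cover 130 mm (its x) by 90 mm (its y). Three threaded holes, 10 mm wide, in the lands: two at x = +50, y = +30 and -30 mm, one at x = -50, y = 0.
- nest (a point): Middle of the nest's floor, 20 mm above the bench, axes as the block's. A cross-shaped recess 6 mm deep cuts the lands: one arm is the bar's nest, 66 mm long in block x, 32 mm wide in block y, closed at both ends; the other is finger room, 36 mm wide in block x, open right through both sides along block y.
- thread0 (a point): Mouth of a threaded hole of the block, at the top of the lands (26 mm above the bench), block x = 50, y = 30 mm.
- thread1 (a point): Mouth of a threaded hole of the block, at the top of the lands (26 mm above the bench), block x = 50, y = -30 mm.
- thread2 (a point): Mouth of a threaded hole of the block, at the top of the lands (26 mm above the bench), block x = -50, y = 0 mm.
- bar: Loose silver bar, plain bright metal, 60 mm long (its x), 26 mm wide (its y), 6 mm thick, about 95 g. Origin: centre of its underside; z up. It starts flat on the bench between the block and the plate, nearer to the robot. Either way round fits the nest.
- plate: Loose aluminium guide plate, 130 (its x) by 90 (its y) by 6 mm, about 0.3 kg, with a square tower 34 by 34 mm, sides along x and y, on its middle, top 46 mm above the underside, with a 12 mm bore. Origin: centre of the underside, z up. Three 14 mm holes in the block's pattern: x = +50, y = +30 and -30 mm; x = -50, y = 0: one way round fits. Starts flat on the bench, across from the block.
- hole0 (a point): Centre of the plate's hole that belongs over thread0, at the plate's underside, plate x = 50, y = 30 mm.
- hole1 (a point): Centre of the plate's hole that belongs over thread1, at the plate's underside, plate x = 50, y = -30 mm.
- hole2 (a point): Centre of the plate's hole that belongs over thread2, at the plate's underside, plate x = -50, y = 0 mm.
- hammer: Bystander: hammer with a 280 mm wooden handle, lying on the bench near the robot at the right. Origin: in the middle of its length, at its underside.
- jar: Bystander: closed amber glass jar, 54 mm across, 75 mm high, beyond the middle of the work. Origin: centre of its base.
- pad: Bystander: black rubber pad, 90 by 60 by 22 mm, on the bench near the robot at the left. Origin: centre of its underside.
Things that resemble listed ones, but are neither listed nor needed, are in the scene too. Of the things that look like the plate, take the one that is farthest from the robot's base at the start. Several things look just like the bar: the one meant starts farthest to the robot's right.

How it is judged:
On the way:
1. the bar lies flat in the nest of the block, let go of, with the plate not yet over it (x of bar in the frame of block between -0.005 and 0.005 m and y of bar in the frame of block between -0.005 and 0.005 m and z of bar in the frame of block between 0.017 and 0.0225 m and angle between the x axis of bar and the x axis of block, either way round below 0.2 rad and angle between bar's own z axis and vertical below 0.06 rad and contact force between the fingers and bar below 0.1 N and linear speed of bar below 0.02 m/s and horizontal distance between plate and block above 0.12 m), for 0.2 s.
At the end, for the whole second after the job is handed in: Bar flat on the nest floor (within 5 mm, 0.2 rad). Plate held by the fingers, level within 0.06 rad, still, touching neither block nor bar, underside 6 to 30 mm above the lands, each hole within 4 mm sideways of its threaded hole. Hammer, jar, pad moved under 30 mm (x of bar in the frame of block between -0.005 and 0.005 m and y of bar in the frame of block between -0.005 and 0.005 m and z of bar in the frame of block between 0.017 and 0.0225 m and angle between the x axis of bar and the x axis of block, either way round below 0.2 rad and angle between each of bar, plate's own z axis and vertical below 0.06 rad and horizontal distance between hole0 and thread0 below 0.004 m and horizontal distance between hole1 and thread1 below 0.004 m and horizontal distance between hole2 and thread2 below 0.004 m and z of hole0 in the frame of block between 0.032 and 0.056 m and z of hole1 in the frame of block between 0.032 and 0.056 m and z of hole2 in the frame of block between 0.032 and 0.056 m and linear speed of plate below 0.01 m/s and angular speed of plate below 0.06 rad/s and contact force between the fingers and plate above 1 N and contact force between plate and block below 0.2 N and contact force between plate and bar below 0.2 N and distance of each of hammer, jar, pad from where it was at the start of the episode below 0.03 m); the arm keeps its last pose, push and grip.
It fails at once if the hammer is pushed more than 30 mm away (distance of hammer from where it was at the start of the episode above 0.03 m).
It fails at once if the jar is pushed more than 30 mm away (distance of jar from where it was at the start of the episode above 0.03 m).
It fails at once if the pad is pushed more than 30 mm away (distance of pad from where it was at the start of the episode above 0.03 m).
It also fails if it takes over 61 s, if anything falls off the work surface, if the arm or the gripper's body presses on something with over 40 N, if the wrist force passes 120 N, or if a joint passes its speed limit or range.

## Robot

A 7-joint arm with a two-finger parallel gripper is mounted at the origin on the work surface. World frame = base frame: x ahead of the robot, y to its left, z up, the work surface at z = 0. Lengths are in m, angles in rad, forces in N, time in s.
With the tool pointing down it reaches from about 0.425 to 1.025 m from the base axis. Payload 9.4 kg.
Tool frame: the origin (TCP) lies midway between the tips of the shut fingers; the grasp point (between the pads) lies tcp_to_grasp behind it (tcp_to_grasp is the distance from the TCP to the grasp point, in m); z points along the fingers, y is the line along which they close (so a half turn about z gives the same grasp; the last joint's range is limited). The gripper opens to 93 mm and grips with 3 to 60 N. Pads are 15 mm wide; open, the fingers measure 128 mm over their backs; the gripper's body (75 mm by 188 mm) begins 65 mm behind the grasp point.
Start: joints at [-1.357, 0.599, -0.003, 1.599, 0.002, 0.943, -0.08], TCP at [0.208, 0.695, 0.187] pointing down, gripper open.
Joint ranges: [-2.57, 2.57], [-0.35, 1.97], [-1.29, 1.29], [0.11, 2.56], [-1.05, 4.19], [0.11, 1.86], [-2.63, 2.63]. Speed limits (rad/s): [2.22, 2.22, 3.01, 3.01, 3.14, 3.14, 3.14].

## Interface

Orientations are given as a unit quaternion [w, x, y, z].
In Python, from bench import get_state, capture, camera_info, finish_job, tcp_to_grasp gives the robot as it stands.
- The arm moves only by the tool play_rows, never from a script. Its argument "commands" is a list of rows, each an object of numbers: "wx", "wy", "wz": the turn, a rotation vector about the tool's x, y, z in degrees; "tx", "ty", "tz": the shift along the tool's x, y, z in m; "fingers": the opening, from 0 (shut) to 1 (fully open). A call has exactly 8 rows; each row is the pose to reach, as a shift and turn from the pose commanded when the call began, along the tool's axes at that moment; what a row does not reach only later rows make up. A row lasts 1/12 s, in which the tool goes at most 41.7 mm and 7.16 degrees, less where a joint would pass 70% of its speed; a pose out of reach is approached as far as the arm can. A call with a gripper value outside its range is refused whole. The fingers move at their own pace and stop on an object; the grip force is fixed at half the most. Time passes only in rows, so rows that repeat a pose let the fingers close, or fill a call up. It gives the time, the measured TCP pose, the force, the opening and the grip force at its end, in the units of the state.
- get_state(): the state, without advancing time (a new reading comes with each control period).
- capture(name): name is "scene" or "side" or "wrist"; returns (picture, depth): 480x640x3 uint8, blue, green, red; 480x640 float32, m along the optical axis (not along the pixel's ray), 0 where there is no reading.
- camera_info(name): a dict with "fx", "fy", "cx", "cy" (pixels), "dist" ([k1, k2, p1, p2, k3] as OpenCV has them; the pictures are not rectified), "extrinsics" (4x4, takes a point from camera to world coordinates). Camera axes: x right, y down, z forward; pixel columns grow to the right and rows downward; lengths in m; the calibration is good to about 2 mm. A picture is of the moment at which its call begins: read the wrist's pose just before it. camera_info takes no time and is no camera call; for the wrist camera it gives the pose at the moment of the call.
- finish_job(): hands the job in; it is judged then, once.
The state is a dict: "time": time; "qpos": joint angles; "dq": joint speeds; "joint_efforts": joint torques, N m; "tool_pos": TCP position; "eef_rot": TCP orientation; "contact_force": force on the tool from outside, world axes, zero at the start; "wrist_torque": the same for the moment, N m; "opening": opening from 0.0 (shut) to 1.0 (fully open); "gripper_force": force on a finger pad.
Only numpy, scipy, OpenCV 4.12 (cv2) and the standard library are available. Lean on these libraries where they do the work, as an engineer would, in place of code of your own. Each camera call takes 0.05 s, during which the arm holds its last target. There are 200 camera calls.

## Working session

There is one attempt and no reset: what is moved stays moved. The work goes in short steps, Python scripts to look and compute and a tool call to move; the robot and the scene stay as the last step left them, time stands still between calls to the robot, and variables do not carry over. Pictures are saved under pics/ and viewed, at most 10 in all, crops included, and the job is handed in when it is done.

Besides the shell and the picture viewer there is one more tool, called after "Request:" as name([rows], argument=value, ...), one row to a line, values as JSON. play_rows: Moves the arm, as the interface text tells. Its arguments: {"type":"object","properties":{"commands":{"type":"array"}},"required":["commands"]}

```bash
mkdir -p pics
cat > h.py <<'E'
import numpy as np, cv2
from bench import *
from scipy.spatial.transform import Rotation as R
def grab(n,fn):
    ci=camera_info(n); im,d=capture(n); cv2.imwrite(f'pics/{fn}.png',im)
    np.savez(f'pics/{fn}.npz',im=im,d=d,E=ci['extrinsics'],K=[ci['fx'],ci['fy'],ci['cx'],ci['cy']],dist=ci['dist']); return im,d
def load(fn): return np.load(f'pics/{fn}.npz')
def rays(z,px):
    fx,fy,cx,cy=z['K'];K=np.array([[fx,0,cx],[0,fy,cy],[0,0,1]])
    u=cv2.undistortPoints(np.array(px,float).reshape(-1,1,2),K,z['dist']).reshape(-1,2)
    return np.c_[u,np.ones(len(u))]
def onplane(z,px,h):
    E=z['E'];r=rays(z,px)@E[:3,:3].T;o=E[:3,3]
    return o+r*((h-o[2])/r[:,2])[:,None]
def cloud(z):
    v,u=np.mgrid[:480,:640];r=rays(z,np.c_[u.ravel(),v.ravel()])*z['d'].reshape(-1,1)
    return (r@z['E'][:3,:3].T+z['E'][:3,3]).reshape(480,640,3)
E
python3 - <<'E'
from h import *
s=get_state();print(s['time'],s['tool_pos'],s['eef_rot'],s['opening'],tcp_to_grasp)
for n in('scene','side','wrist'):
    im,d=grab(n,n+'0');print(n,camera_info(n)['extrinsics'].round(3).tolist())
E
```

```text
0.0 [0.20772675 0.69400295 0.18603047] [-6.48696471e-05  1.44891483e-01  9.89447210e-01 -8.19726580e-04] 1.0013270103882945 0.0188
scene [[-0.513, 0.527, -0.677, 1.275], [0.858, 0.317, -0.403, 0.442], [0.002, -0.788, -0.615, 0.733], [0.0, 0.0, 0.0, 1.0]]
side [[-0.992, -0.093, 0.086, 0.42], [-0.127, 0.698, -0.704, 0.851], [0.006, -0.71, -0.705, 0.9], [0.0, 0.0, 0.0, 1.0]]
wrist [[0.287, 0.925, 0.25, 0.138], [0.958, -0.277, -0.076, 0.717], [-0.001, 0.261, -0.965, 0.385], [0.0, 0.0, 0.0, 1.0]]
```

View pics/scene0.png

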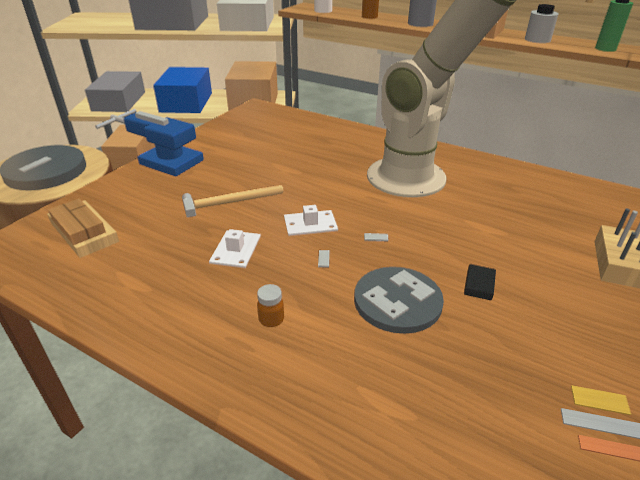

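View pics/side0.png

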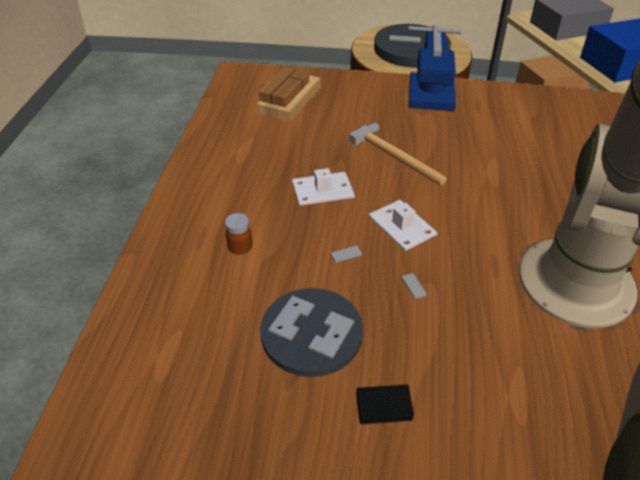

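The scene view shows:
- block at (398,297)
- plates at (236,248) and (310,220)
- bars at (324,258) and (376,237)
- jar at (270,305), hammer at (235,197), pad at (480,281)

In the side view the block is at (312,330), the plates at (323,187) and (403,224), and the bars at (346,254) and (414,286). I'll measure which plate is farther from the base and which bar is farther right. The bar-like thing on the stool in the background is off the bench.

Run:
```python
from h import *
for fn,c in(('scene0',{'block':(398,297),'plA':(236,248),'plB':(310,220),'barA':(324,258),'barB':(376,237),'jar':(270,293),'pad':(480,281)}),('side0',{'block':(312,330),'plA':(323,187),'plB':(403,224),'barA':(346,254),'barB':(414,286),'jar':(237,222),'pad':(385,404),'hamhead':(365,133),'hamend':(443,180)})):
    z=load(fn);P=cloud(z)
    for k,(u,v) in c.items():
        p=P[v,u];print(fn,k,p.round(4),'r',np.hypot(*p[:2]).round(3))
    ims=[]
z=load('side0');im=z['im'];cv2.imwrite('pics/crop1.png',cv2.resize(im[150:380,220:480],None,fx=3,fy=2.6*1.0,interpolation=cv2.INTER_CUBIC))
```

```text
scene0 block [0.5288 0.2019 0.0172] r 0.566
scene0 plA [ 0.5682 -0.2035  0.0148] r 0.604
scene0 plB [ 0.378  -0.11    0.0186] r 0.394
scene0 barA [ 0.4849 -0.0059  0.0082] r 0.485
scene0 barB [0.3419 0.0627 0.0064] r 0.348
scene0 jar [ 0.7082 -0.0011  0.0741] r 0.708
scene0 pad [0.3943 0.3382 0.023 ] r 0.52
side0 block [0.5205 0.2069 0.0206] r 0.56
side0 plA [ 0.5529 -0.1977  0.0224] r 0.587
side0 plB [ 0.3654 -0.0949  0.0245] r 0.378
side0 barA [ 0.4794 -0.0041  0.0091] r 0.479
side0 barB [0.3363 0.0635 0.0066] r 0.342
side0 jar [ 0.7044 -0.0018  0.0745] r 0.704
side0 pad [0.3791 0.3417 0.0207] r 0.51
side0 hamhead [ 0.4737 -0.4278  0.0225] r 0.638
side0 hamend [ 0.2762 -0.2636  0.0209] r 0.382
```

View pics/crop1.png

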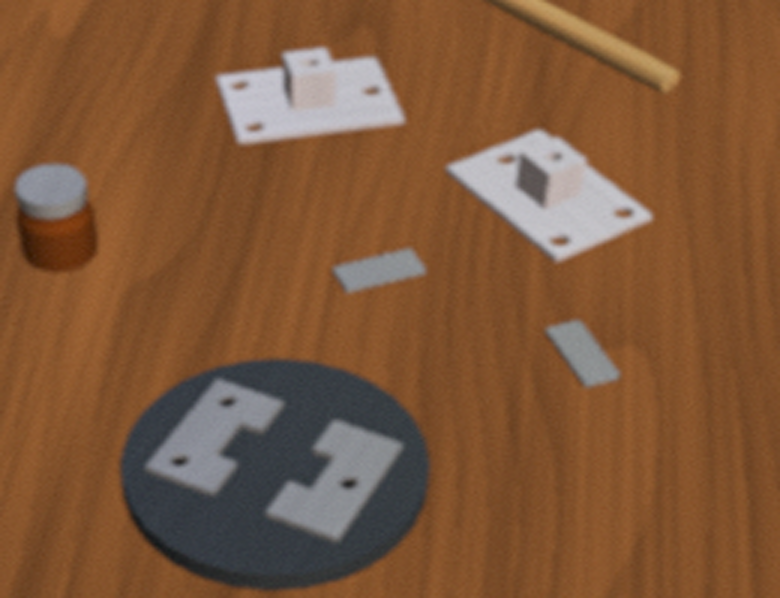

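The crop confirms it. The bar meant is at crop (380,270), side pixel (346,254), at y≈-0.005 against 0.063 for the other. The plate meant is at crop (310,100), r≈0.60 against 0.39. Next I'll get coarse poses from hole and corner pixels.

Run:
```python
from h import *
z=load('side0')
f=lambda L:[(220+(x+.5)/3-.5,150+(y+.5)/2.6-.5) for x,y in L]
b=onplane(z,f([(228,401),(180,461),(348,483)]),.026)
p=onplane(z,f([(240,85),(254,127),(371,91)]),.006)
r=onplane(z,f([(333,267),(413,250),(427,273),(347,292)]),.006)
for n,q in(('block',b),('plate',p)):
    d=(q[0]+q[1])/2-q[2];print(n,q.round(4).tolist(),'c',(((q[0]+q[1])/2+q[2])/2).round(4),np.linalg.norm(d).round(4),np.linalg.norm(q[0]-q[1]).round(4),'yaw',np.degrees(np.arctan2(d[1],d[0])).round(1))
print('bar',r.mean(0),[np.linalg.norm(r[i]-r[i-1]).round(4) for i in range(4)],np.degrees(np.arctan2(*(r[1]-r[0])[1::-1])))
s=get_state();print(R.from_quat(s['eef_rot'],scalar_first=True).as_matrix().round(3).tolist())
T=np.eye(4);T[:3,:3]=R.from_quat(s['eef_rot'],scalar_first=True).as_matrix();T[:3,3]=s['tool_pos']
print((np.linalg.inv(T)@camera_info('wrist')['extrinsics']).round(4).tolist(),[camera_info('wrist')[k] for k in('fx','fy','cx','cy')])
```

```text
block [[0.5591, 0.1547, 0.026], [0.5793, 0.212, 0.026], [0.4759, 0.2173, 0.026]] c [0.5226 0.2003 0.026 ] 0.0993 0.0607 yaw -20.0
plate [[0.6124, -0.2268, 0.006], [0.5926, -0.1704, 0.006], [0.5089, -0.2321, 0.006]] c [ 0.5557 -0.2154  0.006 ] 0.0994 0.0598 yaw 19.7
bar [ 0.47885636 -0.00812925  0.006     ] [np.float64(0.0291), np.float64(0.0599), np.float64(0.0273), np.float64(0.0598)] -153.66212025750337
[[-0.958, 0.287, -0.0], [0.287, 0.958, -0.001], [-0.0, -0.001, -1.0]]
[[-0.0004, -0.9654, -0.2607, 0.0735], [1.0, -0.0004, 0.0003, 0.0018], [-0.0004, -0.2607, 0.9654, -0.1985], [0.0, 0.0, 0.0, 1.0]] [340.7699366714143, 340.7699366714143, 315.04401855096097, 240.99302709460025]
```

Request:
play_rows([
  {"tx": -0.028, "ty": -0.024, "fingers": 1},
  {"tx": -0.056, "ty": -0.048, "fingers": 1},
  {"tx": -0.083, "ty": -0.072, "fingers": 1},
  {"tx": -0.111, "ty": -0.096, "fingers": 1},
  {"tx": -0.139, "ty": -0.12, "fingers": 1},
  {"tx": -0.167, "ty": -0.144, "fingers": 1},
  {"tx": -0.194, "ty": -0.168, "fingers": 1},
  {"tx": -0.222, "ty": -0.192, "wz": 0, "fingers": 1},
])

```text
invalid input
```

Request:
play_rows([
  {"tx": -0.032, "ty": -0.027, "wz": 3.3, "fingers": 1},
  {"tx": -0.064, "ty": -0.055, "wz": 3.3, "fingers": 1},
  {"tx": -0.096, "ty": -0.082, "wz": 3.3, "fingers": 1},
  {"tx": -0.127, "ty": -0.11, "wz": 3.3, "fingers": 1},
  {"tx": -0.159, "ty": -0.137, "wz": 3.3, "fingers": 1},
  {"tx": -0.191, "ty": -0.165, "wz": 3.3, "fingers": 1},
  {"tx": -0.222, "ty": -0.191, "wz": 3.3, "fingers": 1},
  {"tx": -0.222, "ty": -0.191, "wz": 3.3, "fingers": 1},
])

```text
invalid input
```

Run:
```python
from h import *
s=get_state();print(s['time'],s['tool_pos'],np.abs(s['dq']).max())
print(R.from_quat(s['eef_rot'],scalar_first=True).as_matrix().round(3).tolist())
im,d=grab('wrist','w1')
cv2.imwrite('pics/w1b.png',cv2.resize(im,(800,600),interpolation=cv2.INTER_CUBIC))
```

```text
0.15 [0.20777272 0.69415091 0.18626614] 0.0034155772547233565
[[-0.958, 0.287, -0.0], [0.287, 0.958, -0.001], [-0.0, -0.001, -1.0]]
```

View pics/w1b.png

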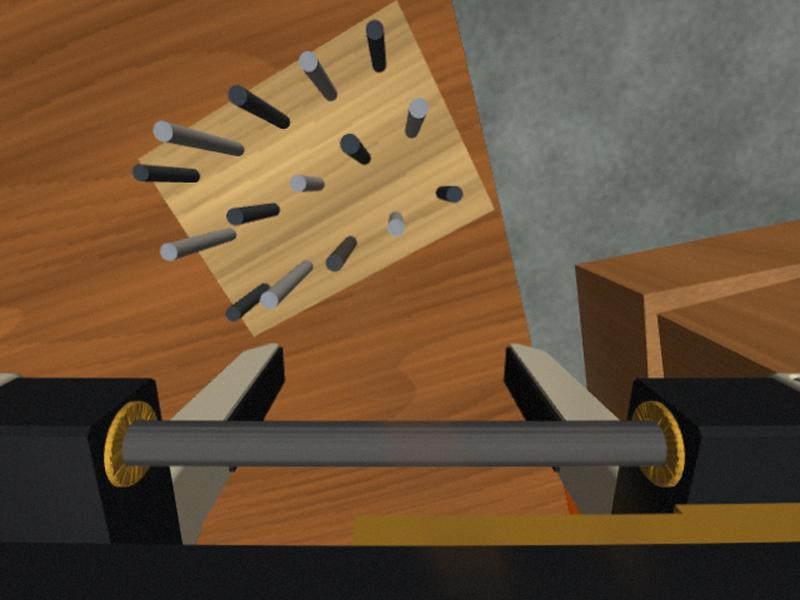

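The move needs every field in each row. The wrist picture shows that the camera sees the tool's +x side, upwards in the image, with the fingers at the bottom. To see the block, the TCP must sit about 0.1 m to its tool -x side.

Request:
play_rows([
  {"wx": 0, "wy": 0, "wz": 0, "tx": -0.033, "ty": -0.024, "tz": 0, "fingers": 1},
  {"wx": 0, "wy": 0, "wz": 1, "tx": -0.066, "ty": -0.048, "tz": 0, "fingers": 1},
  {"wx": 0, "wy": 0, "wz": 2, "tx": -0.099, "ty": -0.071, "tz": 0, "fingers": 1},
  {"wx": 0, "wy": 0, "wz": 3.3, "tx": -0.132, "ty": -0.095, "tz": 0, "fingers": 1},
  {"wx": 0, "wy": 0, "wz": 3.3, "tx": -0.165, "ty": -0.119, "tz": 0, "fingers": 1},
  {"wx": 0, "wy": 0, "wz": 3.3, "tx": -0.198, "ty": -0.143, "tz": 0, "fingers": 1},
  {"wx": 0, "wy": 0, "wz": 3.3, "tx": -0.231, "ty": -0.166, "tz": 0, "fingers": 1},
  {"wx": 0, "wy": 0, "wz": 3.3, "tx": -0.264, "ty": -0.19, "tz": 0, "fingers": 1},
])

```text
time: 0.87
tool_pos: [0.4072, 0.4353, 0.187]
eef_rot: [0.0, 0.173, 0.985, 0.0]
contact_force: [0.8, 1.4, -0.3]
opening: 0.998
gripper_force: 0.0
```

Run:
```python
from h import *
s=get_state();print(s['time'],s['tool_pos'])
Rm=R.from_quat(s['eef_rot'],scalar_first=True).as_matrix();print(Rm.round(3).tolist())
print(Rm.T@(np.array([.617,.166,.187])-s['tool_pos']))
```

```text
0.8667 [0.40717278 0.43525658 0.18697339]
[[-0.94, 0.341, 0.0], [0.341, 0.94, 0.0], [-0.0, 0.0, -1.0]]
[-2.89093738e-01 -1.81525151e-01 -3.07851738e-05]
```

Request:
play_rows([
  {"wx": 0, "wy": 0, "wz": 0, "tx": -0.035, "ty": -0.022, "tz": 0, "fingers": 1},
  {"wx": 0, "wy": 0, "wz": 0, "tx": -0.07, "ty": -0.044, "tz": 0, "fingers": 1},
  {"wx": 0, "wy": 0, "wz": 0, "tx": -0.105, "ty": -0.066, "tz": 0, "fingers": 1},
  {"wx": 0, "wy": 0, "wz": 0, "tx": -0.14, "ty": -0.088, "tz": 0, "fingers": 1},
  {"wx": 0, "wy": 0, "wz": 0, "tx": -0.175, "ty": -0.11, "tz": 0, "fingers": 1},
  {"wx": 0, "wy": 0, "wz": 0, "tx": -0.21, "ty": -0.132, "tz": 0, "fingers": 1},
  {"wx": 0, "wy": 0, "wz": 0, "tx": -0.235, "ty": -0.15, "tz": 0, "fingers": 1},
  {"wx": 0, "wy": 0, "wz": 0, "tx": -0.235, "ty": -0.15, "tz": 0, "fingers": 1},
])

```text
time: 1.53
tool_pos: [0.58, 0.2079, 0.1869]
eef_rot: [0.001, 0.178, 0.984, -0.001]
contact_force: [-0.7, -0.5, -0.3]
opening: 0.999
gripper_force: 0.0
```

Run:
```python
from h import *
s=get_state();print(s['time'],s['tool_pos'],np.abs(s['dq']).max())
im,d=grab('wrist','w1')
cv2.imwrite('pics/w1b.png',cv2.resize(im,(800,600),interpolation=cv2.INTER_CUBIC))
```

```text
1.5333 [0.58002236 0.20787319 0.18693775] 0.08276154049980217
```

View pics/w1b.png

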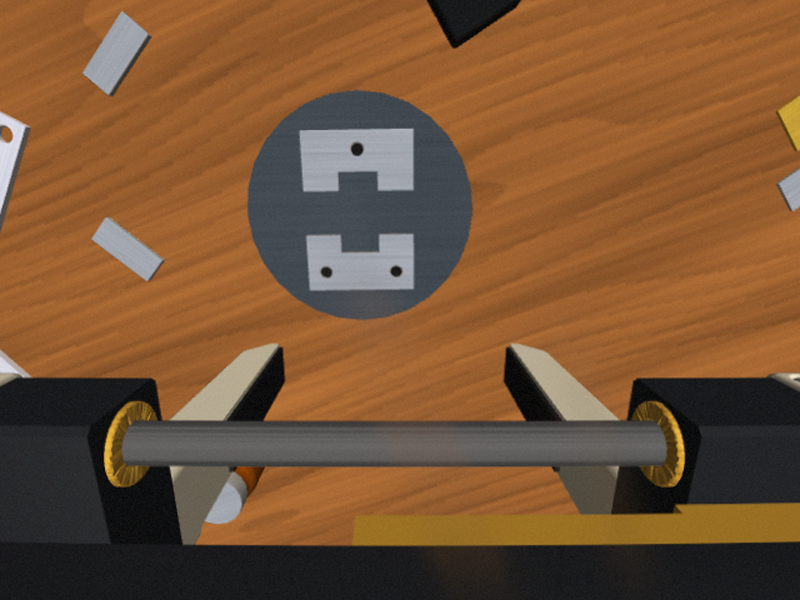

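The wrist view shows block holes at 800-scale pixels (357,149), (326,272) and (396,271), and the target bar at (128,249). I'll refine these by blob fits.

```bash
cat >> h.py <<'E'
def blob(im,u,v,w,dark,thr=None):
    u,v=int(round(u)),int(round(v));g=cv2.cvtColor(im,cv2.COLOR_BGR2GRAY)
    y0,x0=max(v-w,0),max(u-w,0);c=g[y0:v+w+1,x0:u+w+1]
    t,_=cv2.threshold(c,0,255,cv2.THRESH_OTSU)
    if thr:t=thr
    m=((c<t) if dark else (c>t)).astype(np.uint8)
    n,l,st,ce=cv2.connectedComponentsWithStats(m);k=l[v-y0,u-x0]
    wt=np.clip((t+40-c.astype(float)) if dark else 1.0+0*c,0,None)*(cv2.dilate((l==k).astype(np.uint8),np.ones((3,3))) if dark else (l==k))
    yy,xx=np.mgrid[:c.shape[0],:c.shape[1]];ct,_=cv2.findContours((l==k).astype(np.uint8),0,1)
    return np.array([(wt*xx).sum()/wt.sum()+x0,(wt*yy).sum()/wt.sum()+y0]),st[k,4],cv2.boxPoints(cv2.minAreaRect(max(ct,key=cv2.contourArea)))+[x0,y0]
def tri(q):
    d=(q[0]+q[1])/2-q[2];e=q[1]-q[0]
    return ((q[0]+q[1])/2+q[2])[:2]/2,np.linalg.norm(d),np.linalg.norm(e),np.degrees(np.arctan2(d[1],d[0])),np.degrees(np.arctan2(e[1],e[0]))
E
python3 - <<'E'
from h import *
s=get_state();print(s['tool_pos'],np.abs(s['dq']).max())
im,d=grab('wrist','w2');z=load('w2')
px=[]
for u,v in((260.8,217.6),(316.8,216.8),(285.6,119.2)):
    c,a,_=blob(im,u,v,7,True);px.append(c);print(c,a)
print('block',tri(onplane(z,px,.026)))
c,a,bx=blob(im,102,199,34,False,130);q=onplane(z,bx,.006);print(c,a,onplane(z,[c],.006),q.round(4).tolist(),[np.linalg.norm(q[i]-q[i-1]).round(4) for i in range(4)])
m=cloud(z);print('heights',m[119,270],m[199,102])
E
```

```text
[0.57801226 0.21140087 0.18680229] 0.0578839185872848
[258.30048117 220.31176373] 57
[313.98867583 219.78997433] 65
[282.89352098 122.13555497] 74
block (array([0.52106018, 0.2004993 ]), np.float64(0.09984358677216609), np.float64(0.059888989314511386), np.float64(-19.736168584914036), np.float64(70.19276403435002))
[ 98.76788553 201.14149444] 1258 [[ 0.47752649 -0.00945556  0.006     ]] [[0.4573, -0.0361, 0.006], [0.4454, -0.0104, 0.006], [0.498, 0.0178, 0.006], [0.511, -0.008, 0.006]] [np.float64(0.0606), np.float64(0.0283), np.float64(0.0597), np.float64(0.0289)]
heights [0.46678193 0.20637053 0.02574384] [ 0.47679561 -0.00399003  0.00724239]
```

```bash
cat >> h.py <<'E'
def goto(p,ya):
    s=get_state();M=R.from_quat(s['eef_rot'],scalar_first=True).as_matrix()
    d=M.T@(np.array(p)-s['tool_pos']);a=np.degrees(np.arctan2(M[1,1],M[0,1]))
    print('t',round(s['time'],2),'pos',s['tool_pos'].round(4),'ya',a.round(2),'zdn',M[:,2].round(4),'dq',np.abs(s['dq']).max().round(3),'F',np.round(s['contact_force'],1),'op',round(s['opening'],3),'gf',round(s['gripper_force'],1))
    print('shift',d.round(4),np.linalg.norm(d).round(3),'wz',(-(ya-a)).round(2))
E
python3 -c "
from h import *
goto([.4777,-.009,.12],117.8)"
```

```text
t 1.63 pos [0.5766 0.2141 0.1867] ya 69.85 zdn [-2.e-04 -3.e-04 -1.e+00] dq 0.041 F [-0.1  1.1 -0.1] op 1.0 gf 0.0
shift [ 0.016  -0.2435  0.0668] 0.253 wz -47.95
```

Request:
play_rows([
  {"wx": 0, "wy": 0, "wz": -7, "tx": 0.002, "ty": -0.035, "tz": 0.01, "fingers": 1},
  {"wx": 0, "wy": 0, "wz": -14, "tx": 0.004, "ty": -0.07, "tz": 0.02, "fingers": 1},
  {"wx": 0, "wy": 0, "wz": -21, "tx": 0.007, "ty": -0.105, "tz": 0.03, "fingers": 1},
  {"wx": 0, "wy": 0, "wz": -28, "tx": 0.009, "ty": -0.14, "tz": 0.04, "fingers": 1},
  {"wx": 0, "wy": 0, "wz": -35, "tx": 0.011, "ty": -0.175, "tz": 0.05, "fingers": 1},
  {"wx": 0, "wy": 0, "wz": -42, "tx": 0.014, "ty": -0.21, "tz": 0.06, "fingers": 1},
  {"wx": 0, "wy": 0, "wz": -48, "tx": 0.016, "ty": -0.243, "tz": 0.067, "fingers": 1},
  {"wx": 0, "wy": 0, "wz": -48, "tx": 0.016, "ty": -0.243, "tz": 0.067, "fingers": 1},
])

```text
time: 2.3
tool_pos: [0.4734, -0.0123, 0.1187]
eef_rot: [-0.003, -0.243, 0.97, -0.0]
contact_force: [-0.4, -0.4, 0.6]
opening: 0.998
gripper_force: 0.0
```

```bash
python3 -c "
from h import *
capture('side');capture('side')
goto([.4777,-.009,.04],117.8)"
```

```text
t 2.4 pos [ 0.4774 -0.0072  0.1199] ya 117.93 zdn [-5.e-04  4.e-04 -1.e+00] dq 0.045 F [0.5 1.  0.3] op 0.998 gf 0.0
shift [ 0.0006 -0.0018  0.0799] 0.08 wz 0.13
```

Request:
play_rows([
  {"wx": 0, "wy": 0, "wz": 0, "tx": 0, "ty": -0.001, "tz": 0.03, "fingers": 0.6},
  {"wx": 0, "wy": 0, "wz": 0, "tx": 0, "ty": -0.002, "tz": 0.06, "fingers": 0.6},
  {"wx": 0, "wy": 0, "wz": 0, "tx": 0, "ty": -0.002, "tz": 0.09, "fingers": 0.6},
  {"wx": 0, "wy": 0, "wz": 0, "tx": 0, "ty": -0.002, "tz": 0.1, "fingers": 0.6},
  {"wx": 0, "wy": 0, "wz": 0, "tx": 0, "ty": -0.002, "tz": 0.107, "fingers": 0.6},
  {"wx": 0, "wy": 0, "wz": 0, "tx": 0, "ty": -0.002, "tz": 0.112, "fingers": 0.6},
  {"wx": 0, "wy": 0, "wz": 0, "tx": 0, "ty": -0.002, "tz": 0.112, "fingers": 0.6},
  {"wx": 0, "wy": 0, "wz": 0, "tx": 0, "ty": -0.002, "tz": 0.112, "fingers": 0.6},
])

```text
time: 3.07
tool_pos: [0.4795, -0.0082, 0.0085]
eef_rot: [0.001, -0.243, 0.97, -0.0]
contact_force: [0.3, -0.3, -0.0]
opening: 0.602
gripper_force: 0.0
```

```bash
python3 -c "
from h import *
goto([.4777,-.009,.002],117.8)"
```

```text
t 3.07 pos [ 0.4795 -0.0082  0.0085] ya 118.09 zdn [ 1.e-03  2.e-04 -1.e+00] dq 0.015 F [ 0.3 -0.3 -0. ] op 0.602 gf 0.0
shift [0.002  0.0002 0.0065] 0.007 wz 0.29
```

Request:
play_rows([
  {"wx": 0, "wy": 0, "wz": 0, "tx": 0.001, "ty": 0, "tz": 0.004, "fingers": 0.6},
  {"wx": 0, "wy": 0, "wz": 0, "tx": 0.0015, "ty": 0, "tz": 0.0065, "fingers": 0.6},
  {"wx": 0, "wy": 0, "wz": 0, "tx": 0.0015, "ty": 0, "tz": 0.0065, "fingers": 0.4},
  {"wx": 0, "wy": 0, "wz": 0, "tx": 0.0015, "ty": 0, "tz": 0.0065, "fingers": 0.2},
  {"wx": 0, "wy": 0, "wz": 0, "tx": 0.0015, "ty": 0, "tz": 0.0065, "fingers": 0},
  {"wx": 0, "wy": 0, "wz": 0, "tx": 0.0015, "ty": 0, "tz": 0.0065, "fingers": 0},
  {"wx": 0, "wy": 0, "wz": 0, "tx": 0.0015, "ty": 0, "tz": 0.0065, "fingers": 0},
  {"wx": 0, "wy": 0, "wz": 0, "tx": 0.0015, "ty": 0, "tz": 0.0065, "fingers": 0},
])

```text
time: 3.73
tool_pos: [0.4777, -0.0098, 0.0015]
eef_rot: [0.0, -0.242, 0.97, -0.0]
contact_force: [0.3, 0.9, 0.0]
opening: 0.223
gripper_force: 0.0
```

```bash
python3 -c "
from h import *
goto([.521,.2005,.12],70.2)"
```

```text
t 3.73 pos [ 0.4777 -0.0098  0.0015] ya 118.03 zdn [ 2.e-04  0.e+00 -1.e+00] dq 0.001 F [0.3 0.9 0. ] op 0.223 gf 0.0
shift [-0.1371  0.1653 -0.1185] 0.245 wz 47.83
```

Request:
play_rows([
  {"wx": 0, "wy": 0, "wz": 0, "tx": 0, "ty": 0, "tz": 0, "fingers": 0},
  {"wx": 0, "wy": 0, "wz": 0, "tx": 0, "ty": 0, "tz": 0, "fingers": 0},
  {"wx": 0, "wy": 0, "wz": 0, "tx": 0, "ty": 0, "tz": 0, "fingers": 0},
  {"wx": 0, "wy": 0, "wz": 0, "tx": 0, "ty": 0, "tz": 0, "fingers": 0},
  {"wx": 0, "wy": 0, "wz": 0, "tx": 0, "ty": 0, "tz": 0, "fingers": 0},
  {"wx": 0, "wy": 0, "wz": 0, "tx": 0, "ty": 0, "tz": 0, "fingers": 0},
  {"wx": 0, "wy": 0, "wz": 0, "tx": 0, "ty": 0, "tz": 0, "fingers": 0},
  {"wx": 0, "wy": 0, "wz": 0, "tx": 0, "ty": 0, "tz": 0, "fingers": 0},
])

```text
time: 4.4
tool_pos: [0.4776, -0.0098, 0.0014]
eef_rot: [0.0, -0.242, 0.97, -0.0]
contact_force: [-0.6, -0.7, -0.3]
opening: 0.008
gripper_force: 0.0
```

Run:
```python
from h import *
goto([.521,.2005,.12],70.2)
im,d=grab('side','s3')
a=cv2.resize(im[200:320,270:430],(640,480),interpolation=cv2.INTER_CUBIC);cv2.imwrite('pics/s3c.png',a)
```

```text
t 4.4 pos [ 0.4776 -0.0098  0.0014] ya 118.04 zdn [ 0. -0. -1.] dq 0.002 F [-0.6 -0.7 -0.3] op 0.008 gf 0.0
shift [-0.1371  0.1652 -0.1186] 0.245 wz 47.84
```

View pics/s3c.png

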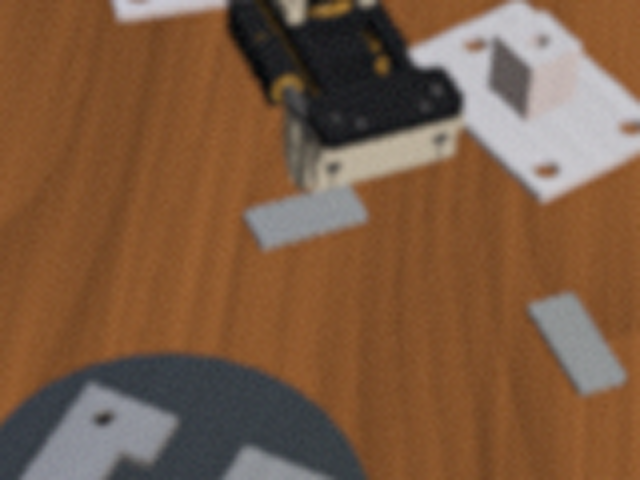

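The crop shows the shut fingers ending just behind the bar, at crop (320,185), and the bar unmoved at (307,218). So I missed. I'll measure the fingertip's real position from the depth.

Run:
```python
from h import *
im,d=grab('scene','c3')
z=load('s3');P=cloud(z)
for x,y in((330,150),(330,175),(325,184),(310,182),(440,145),(307,218),(300,160)):
    u,v=270+x//4,200+y//4;print('side',x,y,P[v,u].round(4))
P2=cloud(load('c3'))
for n,P in(('side',P),('scene',P2)):
    m=(np.hypot(P[...,0]-.4777,P[...,1]+.0098)<.05)
    q=P[m]
    for lo in np.arange(0,.1,.01):
        k=q[(q[:,2]>=lo)&(q[:,2]<lo+.01)]
        if len(k)>3:print(n,lo.round(2),len(k),k.mean(0).round(4),k.min(0).round(3),k.max(0).round(3))
c=cv2.resize(im[200:300,270:400],(780,600),interpolation=cv2.INTER_CUBIC);cv2.imwrite('pics/c3c.png',c)
```

```text
side 330 150 [0.4633 0.0913 0.1538]
side 330 175 [0.4632 0.0823 0.1295]
side 325 184 [0.4647 0.083  0.1222]
side 310 182 [0.4723 0.0806 0.1215]
side 440 145 [0.4133 0.0548 0.1274]
side 307 218 [ 0.4796 -0.0066  0.0065]
side 300 160 [0.4821 0.004  0.0578]
side 0.0 630 [ 0.4791 -0.0037  0.0032] [ 0.43  -0.053  0.   ] [0.527 0.039 0.01 ]
side 0.03 8 [ 0.4875 -0.0042  0.0364] [ 0.481 -0.013  0.034] [0.491 0.006 0.04 ]
side 0.04 23 [ 0.4855 -0.0008  0.0448] [ 0.477 -0.012  0.04 ] [0.492 0.01  0.05 ]
side 0.05 22 [4.85e-01 3.00e-04 5.47e-02] [ 0.479 -0.012  0.051] [0.492 0.012 0.059]
side 0.06 25 [ 0.4863 -0.0019  0.0651] [ 0.479 -0.017  0.06 ] [0.493 0.012 0.07 ]
side 0.07 15 [ 0.4865 -0.0016  0.0745] [ 0.48  -0.014  0.07 ] [0.493 0.011 0.078]
scene 0.0 338 [ 0.483  -0.0088  0.0031] [ 0.43  -0.058  0.   ] [0.526 0.039 0.009]
scene 0.03 20 [ 0.4841 -0.0043  0.0363] [ 0.479 -0.013  0.032] [0.489 0.004 0.04 ]
scene 0.04 45 [ 0.4855 -0.0051  0.0454] [ 0.478 -0.016  0.04 ] [0.492 0.009 0.05 ]
scene 0.05 45 [ 0.4852 -0.0042  0.0557] [ 0.477 -0.018  0.05 ] [0.493 0.009 0.06 ]
scene 0.06 43 [ 0.4859 -0.0057  0.065 ] [ 0.477 -0.018  0.061] [0.495 0.008 0.07 ]
scene 0.07 56 [ 0.4846 -0.0033  0.0747] [ 0.476 -0.018  0.07 ] [0.494 0.01  0.08 ]
scene 0.08 54 [ 0.4851 -0.005   0.0851] [ 0.47 -0.02  0.08] [0.494 0.011 0.09 ]
scene 0.09 52 [ 0.485  -0.0048  0.0947] [ 0.476 -0.022  0.09 ] [0.493 0.009 0.1  ]
```

View pics/c3c.png

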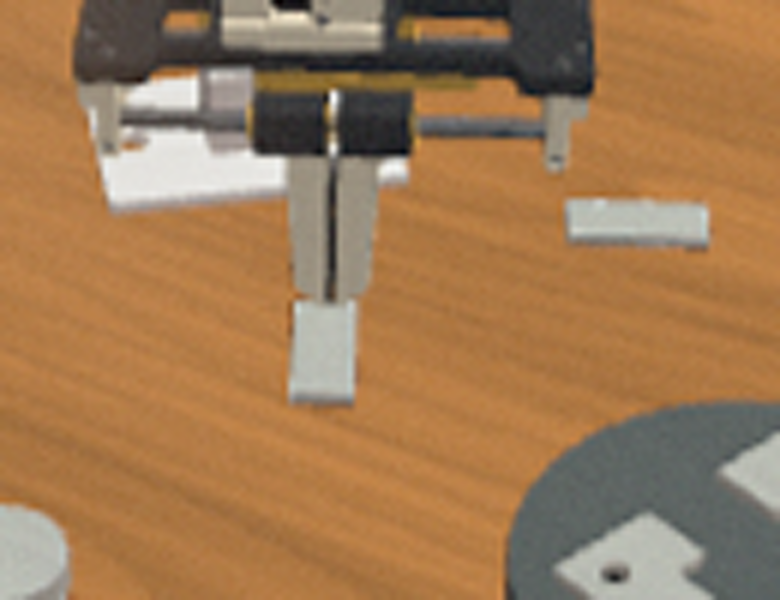

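The enlarged view shows the shut fingertips ending at crop (325,298), about 30 mm above the bar at (323,350). So the reported TCP lies below the real tips. I'll pin down the offset.

Run:
```python
from h import *
z=load('c3');px=[(270+(x+.5)/6-.5,200+(y+.5)/6-.5) for x,y in((310,297),(332,300),(355,294))]
n=np.array([np.cos(np.radians(28)),np.sin(np.radians(28)),0]);p0=np.array([.4777,-.0098,0])+.0075*n
E=z['E'];r=rays(z,px)@E[:3,:3].T;o=E[:3,3];t=((p0-o)@n)/(r@n);print(o+r*t[:,None])
w=camera_info('wrist');im,d=grab('wrist','w3');P=cloud(load('w3'))
T=np.eye(4);s=get_state();T[:3,:3]=R.from_quat(s['eef_rot'],scalar_first=True).as_matrix();T[:3,3]=s['tool_pos']
Q=(P-T[:3,3])@T[:3,:3];m=(np.abs(Q[...,0])<.02)&(np.abs(Q[...,1])<.03)&(load('w3')['d']>0);q=Q[m]
for a in np.arange(-.12,.01,.01):
    k=q[(q[:,2]>=a)&(q[:,2]<a+.01)]
    if len(k):print(a.round(2),len(k),k.min(0).round(4),k.max(0).round(4))
```

```text
[[ 0.48748664 -0.01223059  0.03413115]
 [ 0.48343874 -0.00461758  0.03300102]
 [ 0.4792433   0.00327289  0.03631951]]
-0.11 35 [-0.0085  0.0006 -0.1094] [-0.0014  0.0041 -0.1064]
-0.1 29 [-0.0081  0.0011 -0.0934] [ 0.0078  0.0036 -0.0901]
-0.09 74 [ 0.007   0.0003 -0.0894] [ 0.0093  0.0049 -0.0801]
-0.08 145 [ 0.0068 -0.0003 -0.08  ] [ 0.0097  0.0051 -0.0701]
-0.07 406 [ 0.0069 -0.0133 -0.07  ] [ 0.0099  0.0183 -0.06  ]
-0.06 628 [-0.0075 -0.013  -0.06  ] [ 0.0098  0.0177 -0.05  ]
-0.05 485 [ 0.0034 -0.0125 -0.05  ] [ 0.0098  0.0173 -0.04  ]
-0.04 192 [ 0.007  -0.0093 -0.04  ] [ 0.0096  0.0156 -0.0316]
-0.01 1917 [-0.0198 -0.03   -0.0073] [ 0.02  0.03 -0.  ]
-0.0 2464 [-0.02 -0.03  0.  ] [0.02  0.03  0.003]
```

The real tips sit about 32 mm above the reported TCP, and about 2 mm off in tool +y. Scene and wrist agree on this. I'll open the fingers and go down the missing distance.

Request:
play_rows([
  {"wx": 0, "wy": 0, "wz": 0, "tx": 0, "ty": -0.002, "tz": 0, "fingers": 0.6},
  {"wx": 0, "wy": 0, "wz": 0, "tx": 0, "ty": -0.002, "tz": 0, "fingers": 0.6},
  {"wx": 0, "wy": 0, "wz": 0, "tx": 0, "ty": -0.002, "tz": 0, "fingers": 0.6},
  {"wx": 0, "wy": 0, "wz": 0, "tx": 0, "ty": -0.002, "tz": 0, "fingers": 0.6},
  {"wx": 0, "wy": 0, "wz": 0, "tx": 0, "ty": -0.002, "tz": 0, "fingers": 0.6},
  {"wx": 0, "wy": 0, "wz": 0, "tx": 0, "ty": -0.002, "tz": 0.005, "fingers": 0.6},
  {"wx": 0, "wy": 0, "wz": 0, "tx": 0, "ty": -0.002, "tz": 0.012, "fingers": 0.6},
  {"wx": 0, "wy": 0, "wz": 0, "tx": 0, "ty": -0.002, "tz": 0.02, "fingers": 0.6},
])

```text
time: 5.22
tool_pos: [0.4788, -0.0115, -0.0191]
eef_rot: [0.0, -0.242, 0.97, -0.0]
contact_force: [-0.1, -0.1, 0.7]
opening: 0.528
gripper_force: 0.0
```

Request:
play_rows([
  {"wx": 0, "wy": 0, "wz": 0, "tx": 0, "ty": 0, "tz": 0.004, "fingers": 0.6},
  {"wx": 0, "wy": 0, "wz": 0, "tx": 0, "ty": 0, "tz": 0.007, "fingers": 0.6},
  {"wx": 0, "wy": 0, "wz": 0, "tx": 0, "ty": 0, "tz": 0.009, "fingers": 0.6},
  {"wx": 0, "wy": 0, "wz": 0, "tx": 0, "ty": 0, "tz": 0.0095, "fingers": 0.6},
  {"wx": 0, "wy": 0, "wz": 0, "tx": 0, "ty": 0, "tz": 0.0095, "fingers": 0.6},
  {"wx": 0, "wy": 0, "wz": 0, "tx": 0, "ty": 0, "tz": 0.0095, "fingers": 0.5},
  {"wx": 0, "wy": 0, "wz": 0, "tx": 0, "ty": 0, "tz": 0.0095, "fingers": 0.4},
  {"wx": 0, "wy": 0, "wz": 0, "tx": 0, "ty": 0, "tz": 0.0095, "fingers": 0.4},
])

```text
time: 5.88
tool_pos: [0.4787, -0.0116, -0.0278]
eef_rot: [0.0, -0.242, 0.97, -0.0]
contact_force: [0.7, -0.3, -0.3]
opening: 0.437
gripper_force: 0.0
```

Request:
play_rows([
  {"wx": 0, "wy": 0, "wz": 0, "tx": 0, "ty": 0, "tz": 0.001, "fingers": 0.4},
  {"wx": 0, "wy": 0, "wz": 0, "tx": 0, "ty": 0, "tz": 0.002, "fingers": 0.4},
  {"wx": 0, "wy": 0, "wz": 0, "tx": 0, "ty": 0, "tz": 0.002, "fingers": 0.3},
  {"wx": 0, "wy": 0, "wz": 0, "tx": 0, "ty": 0, "tz": 0.002, "fingers": 0.2},
  {"wx": 0, "wy": 0, "wz": 0, "tx": 0, "ty": 0, "tz": 0.002, "fingers": 0},
  {"wx": 0, "wy": 0, "wz": 0, "tx": 0, "ty": 0, "tz": 0.002, "fingers": 0},
  {"wx": 0, "wy": 0, "wz": 0, "tx": 0, "ty": 0, "tz": 0.002, "fingers": 0},
  {"wx": 0, "wy": 0, "wz": 0, "tx": 0, "ty": 0, "tz": 0.002, "fingers": 0},
])

```text
time: 6.55
tool_pos: [0.4785, -0.0116, -0.0301]
eef_rot: [-0.0, -0.242, 0.97, -0.0]
contact_force: [0.6, -0.0, -0.9]
opening: 0.272
gripper_force: 30.0
```

```bash
python3 -c "
from h import *
goto([.5209,.2005,.05],70.2)"
```

```text
t 6.55 pos [ 0.4785 -0.0116 -0.0301] ya 118.04 zdn [-0. -0. -1.] dq 0.003 F [ 0.6 -0.  -0.9] op 0.272 gf 30.0
shift [-0.1371  0.1673 -0.0801] 0.231 wz 47.84
```

Request:
play_rows([
  {"wx": 0, "wy": 0, "wz": 0, "tx": 0, "ty": 0, "tz": -0.03, "fingers": 0},
  {"wx": 0, "wy": 0, "wz": 6.8, "tx": -0.015, "ty": 0.018, "tz": -0.06, "fingers": 0},
  {"wx": 0, "wy": 0, "wz": 13.7, "tx": -0.035, "ty": 0.043, "tz": -0.08, "fingers": 0},
  {"wx": 0, "wy": 0, "wz": 20.5, "tx": -0.058, "ty": 0.071, "tz": -0.08, "fingers": 0},
  {"wx": 0, "wy": 0, "wz": 27.3, "tx": -0.082, "ty": 0.1, "tz": -0.08, "fingers": 0},
  {"wx": 0, "wy": 0, "wz": 34.1, "tx": -0.105, "ty": 0.128, "tz": -0.08, "fingers": 0},
  {"wx": 0, "wy": 0, "wz": 41, "tx": -0.125, "ty": 0.153, "tz": -0.08, "fingers": 0},
  {"wx": 0, "wy": 0, "wz": 47.8, "tx": -0.1356, "ty": 0.166, "tz": -0.08, "fingers": 0},
])

```text
time: 7.22
tool_pos: [0.5205, 0.2038, 0.05]
eef_rot: [0.0, 0.172, 0.985, 0.001]
contact_force: [0.0, -0.0, -2.3]
opening: 0.273
gripper_force: 30.0
```

Run:
```python
from h import *
for i in range(6): capture('side')
goto([.5203,.1986,.02],70.2)
im,d=grab('wrist','w4');im2,_=grab('side','s4')
a=cv2.resize(im[120:400,160:460],(420,392),interpolation=cv2.INTER_CUBIC);b=cv2.resize(im2[250:380,240:370],(380,392),interpolation=cv2.INTER_CUBIC)
cv2.imwrite('pics/m4.png',np.hstack([a,b]))
```

```text
t 7.52 pos [0.5198 0.1972 0.0499] ya 70.26 zdn [-7.e-04 -9.e-04 -1.e+00] dq 0.015 F [-0.2 -0.1 -1.5] op 0.268 gf 30.0
shift [-0.      0.0015  0.0299] 0.03 wz 0.06
```

View pics/m4.png

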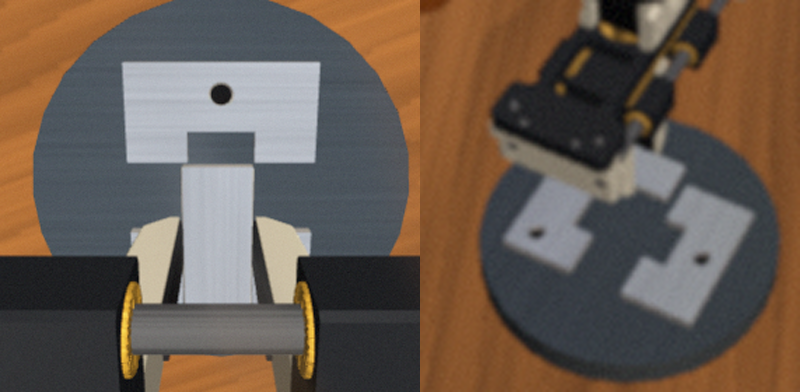

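The bar is held level; its near end edge is at crop (182–254,165) and the nest end edge at (187–254,132). I'll compare the two in the wrist frame.

Run:
```python
from h import *
z=load('w4');s=get_state();M=R.from_quat(s['eef_rot'],scalar_first=True).as_matrix()
f=lambda L:[(160+(x+.5)/1.4-.5,120+(y+.5)/1.4-.5) for x,y in L]
t=lambda q:((q-s['tool_pos'])@M).round(4).tolist()
print('bar end',t(onplane(z,f([(182,165),(254,165)]),.086)))
print('bar far edges',t(onplane(z,f([(183,300),(254,300)]),.086)))
print('nest end',t(onplane(z,f([(187,132),(254,132)]),.026)))
print('lands outer',t(onplane(z,f([(122,62),(319,62),(127,162),(316,162)]),.026)))
c,a,_=blob(z['im'],160+221/1.4,120+93/1.4,10,True);print('hole2',t(onplane(z,[c],.026)),a)
```

```text
bar end [[0.0317, -0.0107, -0.036], [0.0317, 0.0146, -0.036]]
bar far edges [[-0.0215, -0.0113, -0.036], [-0.0215, 0.0157, -0.036]]
nest end [[0.0322, -0.0126, 0.024], [0.0323, 0.019, 0.024]]
lands outer [[0.0646, -0.0418, 0.024], [0.0647, 0.048, 0.024], [0.0176, -0.0417, 0.024], [0.0177, 0.0492, 0.024]]
hole2 [[0.0501, 0.0033, 0.024]] 181
```

Request:
play_rows([
  {"wx": 0, "wy": 0, "wz": 0, "tx": -0.002, "ty": 0.0013, "tz": 0.01, "fingers": 0},
  {"wx": 0, "wy": 0, "wz": 0, "tx": -0.002, "ty": 0.0013, "tz": 0.02, "fingers": 0},
  {"wx": 0, "wy": 0, "wz": 0, "tx": -0.002, "ty": 0.0013, "tz": 0.03, "fingers": 0},
  {"wx": 0, "wy": 0, "wz": 0, "tx": -0.002, "ty": 0.0013, "tz": 0.04, "fingers": 0},
  {"wx": 0, "wy": 0, "wz": 0, "tx": -0.002, "ty": 0.0013, "tz": 0.046, "fingers": 0},
  {"wx": 0, "wy": 0, "wz": 0, "tx": -0.002, "ty": 0.0013, "tz": 0.046, "fingers": 0},
  {"wx": 0, "wy": 0, "wz": 0, "tx": -0.002, "ty": 0.0013, "tz": 0.046, "fingers": 0},
  {"wx": 0, "wy": 0, "wz": 0, "tx": -0.002, "ty": 0.0013, "tz": 0.046, "fingers": 0},
])

```text
time: 8.28
tool_pos: [0.5226, 0.1993, 0.0039]
eef_rot: [-0.0, 0.172, 0.985, -0.0]
contact_force: [1.2, -0.2, -0.1]
opening: 0.27
gripper_force: 30.0
```

Run:
```python
from h import *
capture('side')
goto([.5203+.002*.94+.0013*.339-.0005,.1986-.002*.341+.0013*.94-.0014,-.0097],70.2)
im,d=grab('wrist','w5')
cv2.imwrite('pics/m5.png',cv2.resize(im[120:400,160:460],(600,560),interpolation=cv2.INTER_CUBIC))
```

```text
t 8.33 pos [0.5227 0.1994 0.0042] ya 70.25 zdn [ 4.e-04  1.e-04 -1.e+00] dq 0.007 F [-0.4  0.4 -2. ] op 0.267 gf 30.0
shift [ 0.     -0.0018  0.0139] 0.014 wz 0.05
```

View pics/m5.png

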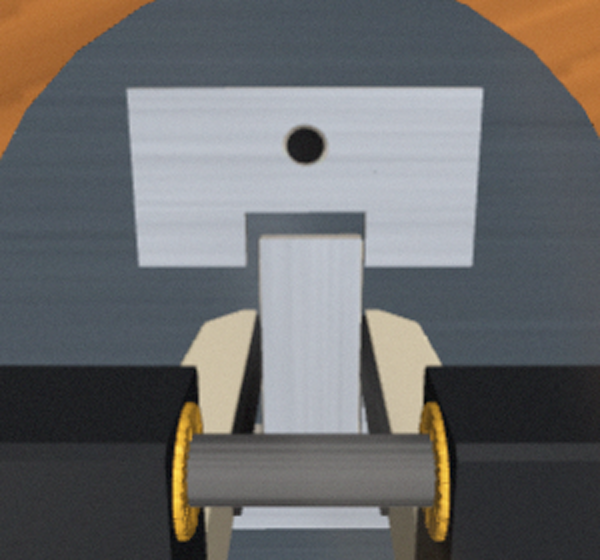

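Here the bar end is at crop (259–362,237), the nest end at (246–365,213), and the hole at (305,145).

Run:
```python
from h import *
z=load('w5');s=get_state();M=R.from_quat(s['eef_rot'],scalar_first=True).as_matrix()
f=lambda L:[(160+(x+.5)/2-.5,120+(y+.5)/2-.5) for x,y in L]
t=lambda q:((q-s['tool_pos'])@M).round(4).tolist()
print('bar end',t(onplane(z,f([(259,237),(362,237),(263,430),(361,430)]),.0403)))
print('nest end',t(onplane(z,f([(246,213),(365,213)]),.026)))
print('lands outer',t(onplane(z,f([(127,88),(483,88),(138,266),(473,266)]),.026)))
c,a,_=blob(z['im'],160+305/2,120+145/2,14,True);print('hole2',t(onplane(z,[c],.026)),a)
```

```text
bar end [[0.0311, -0.0111, -0.036], [0.0311, 0.0143, -0.036], [-0.0221, -0.0111, -0.036], [-0.0222, 0.0151, -0.0359]]
nest end [[0.034, -0.0155, -0.0217], [0.034, 0.0161, -0.0217]]
lands outer [[0.0665, -0.0449, -0.0217], [0.0664, 0.0454, -0.0217], [0.0193, -0.0452, -0.0217], [0.0192, 0.0457, -0.0216]]
hole2 [[0.052, 0.0002, -0.0217]] 277
```

Request:
play_rows([
  {"wx": 0, "wy": 0, "wz": 0, "tx": 0, "ty": -0.0015, "tz": 0, "fingers": 0},
  {"wx": 0, "wy": 0, "wz": 0, "tx": 0, "ty": -0.0015, "tz": 0.003, "fingers": 0},
  {"wx": 0, "wy": 0, "wz": 0, "tx": 0, "ty": -0.0015, "tz": 0.007, "fingers": 0},
  {"wx": 0, "wy": 0, "wz": 0, "tx": 0, "ty": -0.0015, "tz": 0.011, "fingers": 0},
  {"wx": 0, "wy": 0, "wz": 0, "tx": 0, "ty": -0.0015, "tz": 0.013, "fingers": 0},
  {"wx": 0, "wy": 0, "wz": 0, "tx": 0, "ty": -0.0015, "tz": 0.0135, "fingers": 0},
  {"wx": 0, "wy": 0, "wz": 0, "tx": 0, "ty": -0.0015, "tz": 0.0138, "fingers": 0},
  {"wx": 0, "wy": 0, "wz": 0, "tx": 0, "ty": -0.0015, "tz": 0.0138, "fingers": 0},
])

```text
time: 9.05
tool_pos: [0.522, 0.1978, -0.0099]
eef_rot: [-0.0, 0.172, 0.985, -0.0]
contact_force: [0.5, -0.6, -1.1]
opening: 0.27
gripper_force: 30.0
```

Run:
```python
from h import *
capture('side')
goto([.5227,.1994,-.010],70.2)
```

```text
t 9.1 pos [ 0.5221  0.1979 -0.0099] ya 70.24 zdn [ 1.e-04 -0.e+00 -1.e+00] dq 0.003 F [-0.1 -0.1 -1.9] op 0.275 gf 30.0
shift [-0.0001  0.0017  0.0001] 0.002 wz 0.04
```

Request:
play_rows([
  {"wx": 0, "wy": 0, "wz": 0, "tx": 0, "ty": 0, "tz": 0, "fingers": 0.5},
  {"wx": 0, "wy": 0, "wz": 0, "tx": 0, "ty": 0, "tz": 0, "fingers": 0.5},
  {"wx": 0, "wy": 0, "wz": 0, "tx": 0, "ty": 0, "tz": 0, "fingers": 0.5},
  {"wx": 0, "wy": 0, "wz": 0, "tx": 0, "ty": 0, "tz": 0, "fingers": 0.5},
  {"wx": 0, "wy": 0, "wz": 0, "tx": 0, "ty": 0, "tz": 0, "fingers": 0.5},
  {"wx": 0, "wy": 0, "wz": 0, "tx": 0, "ty": 0, "tz": 0, "fingers": 0.5},
  {"wx": 0, "wy": 0, "wz": 0, "tx": 0, "ty": 0, "tz": -0.015, "fingers": 0.6},
  {"wx": 0, "wy": 0, "wz": 0, "tx": 0, "ty": 0, "tz": -0.04, "fingers": 0.8},
])

```text
time: 9.77
tool_pos: [0.5206, 0.1973, 0.0287]
eef_rot: [-0.002, 0.172, 0.985, -0.001]
contact_force: [0.1, 0.3, 0.9]
opening: 0.597
gripper_force: 0.0
```

Request:
play_rows([
  {"wx": 0, "wy": 0, "wz": 0, "tx": 0, "ty": 0, "tz": -0.03, "fingers": 1},
  {"wx": 0, "wy": 0, "wz": 0, "tx": -0.02, "ty": -0.02, "tz": -0.06, "fingers": 1},
  {"wx": 0, "wy": 0, "wz": 0, "tx": -0.045, "ty": -0.03, "tz": -0.09, "fingers": 1},
  {"wx": 0, "wy": 0, "wz": 0, "tx": -0.065, "ty": -0.05, "tz": -0.115, "fingers": 1},
  {"wx": 0, "wy": 0, "wz": 0, "tx": -0.08, "ty": -0.08, "tz": -0.13, "fingers": 1},
  {"wx": 0, "wy": 0, "wz": 0, "tx": -0.085, "ty": -0.11, "tz": -0.14, "fingers": 1},
  {"wx": 0, "wy": 0, "wz": 0, "tx": -0.085, "ty": -0.12, "tz": -0.145, "fingers": 1},
  {"wx": 0, "wy": 0, "wz": 0, "tx": -0.085, "ty": -0.12, "tz": -0.145, "fingers": 1},
])

```text
time: 10.43
tool_pos: [0.5612, 0.0529, 0.1765]
eef_rot: [0.001, 0.174, 0.985, -0.0]
contact_force: [-0.2, 0.4, -0.3]
opening: 0.997
gripper_force: 0.0
```

Run:
```python
from h import *
capture('side');capture('side');capture('side');capture('side')
goto([.6,-.05,.16],70.2)
im,d=grab('wrist','w6')
cv2.imwrite('pics/w6b.png',cv2.resize(im,(800,600),interpolation=cv2.INTER_CUBIC))
```

```text
t 10.63 pos [0.5612 0.0581 0.1744] ya 70.37 zdn [-9.e-04  6.e-04 -1.e+00] dq 0.006 F [-0.7  0.8 -0.8] op 0.999 gf 0.0
shift [-0.0729 -0.0888  0.0143] 0.116 wz 0.17
```

View pics/w6b.png

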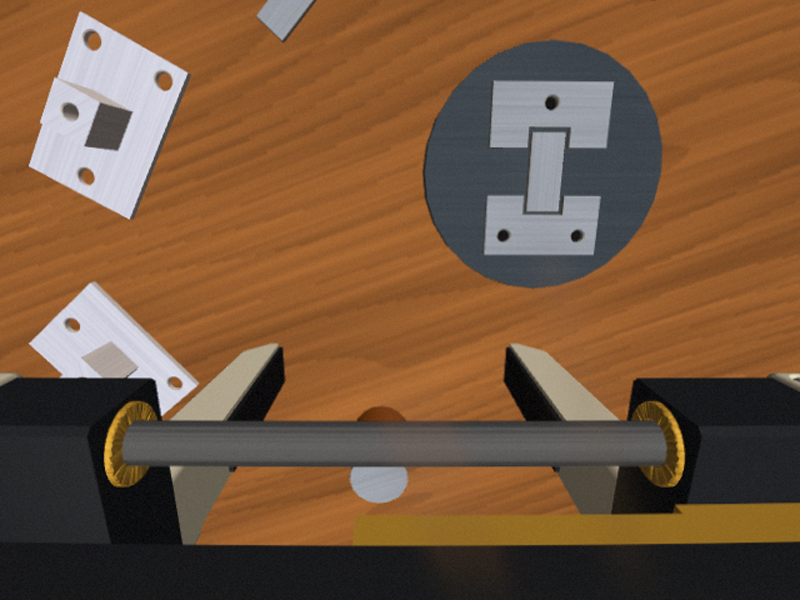

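The bar lies in the nest at (545,172), between hole2 at (552,102) and holes 0/1 at (503,235) and (577,236). The target plate is at (110,345) and the decoy at (110,115). From here I'll use image code only. Next I'll remeasure the block and move near the plate.

Run:
```python
from h import *
z=load('w6');im=z['im'];px=[]
for u,v in((503,235),(577,236),(552,102)):
    c,a,_=blob(im,u*.8-.1,v*.8-.1,7,True);px.append(c);print(c,a)
print('block',tri(onplane(z,px,.026)))
c,a,bx=blob(im,545*.8,172*.8,34,False,130);print('bar',c,a)
goto([.612,-.195,.187],109.7)
```

```text
[402.18754453 187.99800485] 68
[460.8427918  188.21870235] 66
[440.72719337  81.86152335] 93
block (array([0.52118828, 0.19999328]), np.float64(0.09969487115006234), np.float64(0.05980649238317264), np.float64(-19.750945949620085), np.float64(70.23722939185794))
bar [436.30588235 136.76037152] 1615
t 10.68 pos [0.5612 0.0581 0.1744] ya 70.38 zdn [-1.e-03  4.e-04 -1.e+00] dq 0.007 F [ 0.1 -0.2 -0.5] op 0.999 gf 0.0
shift [-0.1328 -0.2213 -0.0128] 0.258 wz -39.32
```

Request:
play_rows([
  {"wx": 0, "wy": 0, "wz": -5, "tx": -0.018, "ty": -0.03, "tz": -0.003, "fingers": 1},
  {"wx": 0, "wy": 0, "wz": -11, "tx": -0.038, "ty": -0.063, "tz": -0.006, "fingers": 1},
  {"wx": 0, "wy": 0, "wz": -17, "tx": -0.058, "ty": -0.097, "tz": -0.009, "fingers": 1},
  {"wx": 0, "wy": 0, "wz": -23, "tx": -0.078, "ty": -0.13, "tz": -0.012, "fingers": 1},
  {"wx": 0, "wy": 0, "wz": -29, "tx": -0.098, "ty": -0.164, "tz": -0.013, "fingers": 1},
  {"wx": 0, "wy": 0, "wz": -35, "tx": -0.118, "ty": -0.197, "tz": -0.013, "fingers": 1},
  {"wx": 0, "wy": 0, "wz": -39.3, "tx": -0.133, "ty": -0.221, "tz": -0.013, "fingers": 1},
  {"wx": 0, "wy": 0, "wz": -39.3, "tx": -0.133, "ty": -0.221, "tz": -0.013, "fingers": 1},
])

```text
time: 11.35
tool_pos: [0.6123, -0.2034, 0.1871]
eef_rot: [-0.0, -0.169, 0.986, -0.001]
contact_force: [0.2, -1.0, -0.0]
opening: 1.003
gripper_force: 0.0
```

```bash
cat >> h.py <<'E'
def proj(z,pts):
    E=np.linalg.inv(z['E']);fx,fy,cx,cy=z['K'];K=np.array([[fx,0,cx],[0,fy,cy],[0,0,1]])
    return cv2.projectPoints(np.array(pts,float),cv2.Rodrigues(E[:3,:3])[0],E[:3,3],K,z['dist'])[0].reshape(-1,2)
def pose(c,yaw,pts,z0=0):
    a=np.radians(yaw);Rz=np.array([[np.cos(a),-np.sin(a),0],[np.sin(a),np.cos(a),0],[0,0,1]])
    return np.array(pts,float)@Rz.T+[c[0],c[1],z0]
H=[[.05,.03,0],[.05,-.03,0],[-.05,0,0]]
E
python3 - <<'E'
from h import *
for i in range(6):capture('side')
goto([.5557,-.2154,.1],109.7)
im,d=grab('wrist','w7');z=load('w7');P=cloud(z)
pp=proj(z,pose((.5557,-.2154),19.7,H,.006));print(pp)
for p in pp:
    if 0<p[0]<640 and 0<p[1]<480:
        c,a,_=blob(im,*p,12,True);print(c,a,onplane(z,[c],.006))
# tower top and plate from height
m=(P[...,2]>.040)&(P[...,2]<.050)&(np.hypot(P[...,0]-.5557,P[...,1]+.2154)<.04)
q=P[m];print('tower',len(q),q.mean(0),q.min(0),q.max(0));r=cv2.minAreaRect((q[:,:2]*1000).astype(np.float32));print(r)
m=(P[...,2]>.003)&(P[...,2]<.010)&(np.hypot(P[...,0]-.5557,P[...,1]+.2154)<.085);q=P[m];print(len(q),cv2.minAreaRect((q[:,:2]*1000).astype(np.float32)))
E
```

```text
t 11.65 pos [ 0.6121 -0.1943  0.1879] ya 109.68 zdn [-5.e-04  9.e-04 -1.e+00] dq 0.006 F [ 0.1  0.8 -0.7] op 1.001 gf 0.0
shift [ 0.0602 -0.001   0.0879] 0.107 wz -0.02
[[338.78102243 205.92405414]
 [285.46844814 205.96919037]
 [311.85770043 111.63768678]]
[338.5713162  204.44056983] 119 [[ 0.59116679 -0.1711173   0.006     ]]
[285.3285559  204.90046456] 115 [[ 0.61178917 -0.22731976  0.006     ]]
[310.85085135 110.14965156] 153 [[ 0.50759181 -0.23374368  0.006     ]]
tower 1138 [ 0.55485921 -0.21638749  0.04688999] [ 0.53389617 -0.23719468  0.04135681] [ 0.5758469  -0.1950447   0.04950222]
((555.0736083984375, -216.3126678466797), (33.30748748779297, 33.45460891723633), 19.616985321044922)
8587 ((554.4447631835938, -212.71018981933594), (161.82254028320312, 141.49310302734375), 41.16142654418945)
```

```bash
python3 -c "
from h import *
goto([.5555,-.2183,-.0196],110.1)"
```

```text
t 11.7 pos [ 0.6121 -0.1946  0.1881] ya 109.68 zdn [-2.e-04  6.e-04 -1.e+00] dq 0.007 F [0.1 0.1 0.4] op 0.999 gf 0.0
shift [ 0.0613 -0.0034  0.2077] 0.217 wz -0.42
```

Request:
play_rows([
  {"wx": 0, "wy": 0, "wz": -0.4, "tx": 0.02, "ty": -0.002, "tz": 0.01, "fingers": 1},
  {"wx": 0, "wy": 0, "wz": -0.4, "tx": 0.04, "ty": -0.0034, "tz": 0.03, "fingers": 1},
  {"wx": 0, "wy": 0, "wz": -0.4, "tx": 0.055, "ty": -0.0034, "tz": 0.06, "fingers": 1},
  {"wx": 0, "wy": 0, "wz": -0.4, "tx": 0.0613, "ty": -0.0034, "tz": 0.09, "fingers": 1},
  {"wx": 0, "wy": 0, "wz": -0.4, "tx": 0.0613, "ty": -0.0034, "tz": 0.12, "fingers": 1},
  {"wx": 0, "wy": 0, "wz": -0.4, "tx": 0.0613, "ty": -0.0034, "tz": 0.14, "fingers": 1},
  {"wx": 0, "wy": 0, "wz": -0.4, "tx": 0.0613, "ty": -0.0034, "tz": 0.15, "fingers": 1},
  {"wx": 0, "wy": 0, "wz": -0.4, "tx": 0.0613, "ty": -0.0034, "tz": 0.15, "fingers": 1},
])

```text
time: 12.37
tool_pos: [0.5544, -0.219, 0.0363]
eef_rot: [-0.001, -0.174, 0.985, 0.001]
contact_force: [-0.4, -0.2, -0.5]
opening: 0.994
gripper_force: 0.0
```

```bash
python3 -c "
from h import *
capture('side')
goto([.5555,-.2183,-.0196],110.1)"
```

```text
t 12.42 pos [ 0.5553 -0.2195  0.0378] ya 110.01 zdn [-1.3e-03  5.0e-04 -1.0e+00] dq 0.035 F [-0.4 -0.1  1. ] op 1.002 gf 0.0
shift [-0.0007  0.001   0.0574] 0.057 wz -0.09
```

Request:
play_rows([
  {"wx": 0, "wy": 0, "wz": 0, "tx": 0, "ty": 0.001, "tz": 0.015, "fingers": 1},
  {"wx": 0, "wy": 0, "wz": 0, "tx": 0, "ty": 0.001, "tz": 0.03, "fingers": 1},
  {"wx": 0, "wy": 0, "wz": 0, "tx": 0, "ty": 0.001, "tz": 0.042, "fingers": 1},
  {"wx": 0, "wy": 0, "wz": 0, "tx": 0, "ty": 0.001, "tz": 0.05, "fingers": 0.9},
  {"wx": 0, "wy": 0, "wz": 0, "tx": 0, "ty": 0.001, "tz": 0.055, "fingers": 0.8},
  {"wx": 0, "wy": 0, "wz": 0, "tx": 0, "ty": 0.001, "tz": 0.057, "fingers": 0.7},
  {"wx": 0, "wy": 0, "wz": 0, "tx": 0, "ty": 0.001, "tz": 0.057, "fingers": 0.6},
  {"wx": 0, "wy": 0, "wz": 0, "tx": 0, "ty": 0.001, "tz": 0.057, "fingers": 0.6},
])

```text
time: 13.08
tool_pos: [0.5552, -0.2196, -0.0184]
eef_rot: [0.0, -0.173, 0.985, -0.0]
contact_force: [0.0, -0.1, -0.4]
opening: 0.694
gripper_force: 0.0
```

Request:
play_rows([
  {"wx": 0, "wy": 0, "wz": 0, "tx": 0, "ty": 0, "tz": 0, "fingers": 0.45},
  {"wx": 0, "wy": 0, "wz": 0, "tx": 0, "ty": 0, "tz": 0, "fingers": 0.4},
  {"wx": 0, "wy": 0, "wz": 0, "tx": 0, "ty": 0, "tz": 0, "fingers": 0.3},
  {"wx": 0, "wy": 0, "wz": 0, "tx": 0, "ty": 0, "tz": 0, "fingers": 0.2},
  {"wx": 0, "wy": 0, "wz": 0, "tx": 0, "ty": 0, "tz": 0, "fingers": 0},
  {"wx": 0, "wy": 0, "wz": 0, "tx": 0, "ty": 0, "tz": 0, "fingers": 0},
  {"wx": 0, "wy": 0, "wz": 0, "tx": 0, "ty": 0, "tz": 0, "fingers": 0},
  {"wx": 0, "wy": 0, "wz": 0, "tx": 0, "ty": 0, "tz": 0, "fingers": 0},
])

```text
time: 13.75
tool_pos: [0.555, -0.2195, -0.0186]
eef_rot: [0.0, -0.173, 0.985, -0.0]
contact_force: [-0.6, 0.8, 4.0]
opening: 0.364
gripper_force: 30.0
```

Run:
```python
from h import *
capture('side')
goto([.5211,.2002,.1],70.24)
im,d=grab('wrist','w8');z=load('w8')
s=get_state();M=R.from_quat(s['eef_rot'],scalar_first=True).as_matrix()
pp=proj(z,pose((.5548,-.2164),20.1,H,.006));print(pp)
for p in pp[2:]:
    c,a,_=blob(im,*p,16,True);q=onplane(z,[c],.006);print(c,a,q,(q-s['tool_pos'])@M)
```

```text
t 13.8 pos [ 0.555  -0.2195 -0.0187] ya 109.94 zdn [ 2.e-04 -0.e+00 -1.e+00] dq 0.001 F [-0.4  1.2  4.1] op 0.365 gf 30.0
shift [-0.1113  0.4061 -0.1187] 0.437 wz 39.7
[[367.64385307 365.62970065]
 [265.67411332 365.90619681]
 [316.2952612  195.70314153]]
[315.6741707 194.658083 ] 605 [[ 0.50745205 -0.23406295  0.006     ]] [[ 0.04964184  0.00253931 -0.02466419]]
```

Request:
play_rows([
  {"wx": 0, "wy": 0, "wz": 0, "tx": 0, "ty": 0, "tz": -0.008, "fingers": 0},
  {"wx": 0, "wy": 0, "wz": 0, "tx": 0, "ty": 0, "tz": -0.024, "fingers": 0},
  {"wx": 0, "wy": 0, "wz": 0, "tx": 0, "ty": 0, "tz": -0.044, "fingers": 0},
  {"wx": 0, "wy": 0, "wz": 1, "tx": -0.002, "ty": 0.01, "tz": -0.064, "fingers": 0},
  {"wx": 0, "wy": 0, "wz": 3, "tx": -0.008, "ty": 0.03, "tz": -0.08, "fingers": 0},
  {"wx": 0, "wy": 0, "wz": 6, "tx": -0.016, "ty": 0.058, "tz": -0.092, "fingers": 0},
  {"wx": 0, "wy": 0, "wz": 9, "tx": -0.024, "ty": 0.088, "tz": -0.098, "fingers": 0},
  {"wx": 0, "wy": 0, "wz": 12, "tx": -0.032, "ty": 0.118, "tz": -0.1, "fingers": 0},
])

```text
time: 14.52
tool_pos: [0.5449, -0.097, 0.0825]
eef_rot: [0.001, -0.067, 0.998, -0.0]
contact_force: [0.6, 0.6, -2.3]
opening: 0.363
gripper_force: 30.0
```

```bash
python3 -c "
from h import *
goto([.5199,.1979,.081],70.24)"
```

```text
t 14.52 pos [ 0.5449 -0.097   0.0825] ya 97.71 zdn [ 0.0017  0.     -1.    ] dq 1.015 F [ 0.6  0.6 -2.3] op 0.363 gf 30.0
shift [-0.0148  0.2955  0.0015] 0.296 wz 27.47
```

Request:
play_rows([
  {"wx": 0, "wy": 0, "wz": 3, "tx": -0.002, "ty": 0.033, "tz": 0, "fingers": 0},
  {"wx": 0, "wy": 0, "wz": 7, "tx": -0.004, "ty": 0.07, "tz": 0, "fingers": 0},
  {"wx": 0, "wy": 0, "wz": 11, "tx": -0.006, "ty": 0.11, "tz": 0, "fingers": 0},
  {"wx": 0, "wy": 0, "wz": 15, "tx": -0.008, "ty": 0.15, "tz": 0, "fingers": 0},
  {"wx": 0, "wy": 0, "wz": 19, "tx": -0.01, "ty": 0.188, "tz": 0, "fingers": 0},
  {"wx": 0, "wy": 0, "wz": 23, "tx": -0.012, "ty": 0.222, "tz": 0, "fingers": 0},
  {"wx": 0, "wy": 0, "wz": 26, "tx": -0.014, "ty": 0.25, "tz": 0, "fingers": 0},
  {"wx": 0, "wy": 0, "wz": 27.5, "tx": -0.015, "ty": 0.27, "tz": 0, "fingers": 0},
])

```text
time: 15.18
tool_pos: [0.5214, 0.1755, 0.0811]
eef_rot: [-0.0, 0.17, 0.985, 0.0]
contact_force: [-0.2, 0.3, -3.2]
opening: 0.363
gripper_force: 30.0
```

```bash
python3 -c "
from h import *
for i in range(6):capture('side')
goto([.5199,.1979,.0463],70.24)"
```

```text
t 15.48 pos [0.5223 0.1705 0.0812] ya 70.39 zdn [-2.e-04 -6.e-04 -1.e+00] dq 0.015 F [-0.8 -0.4 -3. ] op 0.361 gf 30.0
shift [0.0115 0.0251 0.0349] 0.044 wz 0.15
```

Request:
play_rows([
  {"wx": 0, "wy": 0, "wz": 0, "tx": 0.003, "ty": 0.006, "tz": 0, "fingers": 0},
  {"wx": 0, "wy": 0, "wz": 0.1, "tx": 0.006, "ty": 0.013, "tz": 0.004, "fingers": 0},
  {"wx": 0, "wy": 0, "wz": 0.1, "tx": 0.0085, "ty": 0.019, "tz": 0.01, "fingers": 0},
  {"wx": 0, "wy": 0, "wz": 0.1, "tx": 0.0105, "ty": 0.023, "tz": 0.018, "fingers": 0},
  {"wx": 0, "wy": 0, "wz": 0.1, "tx": 0.0115, "ty": 0.025, "tz": 0.026, "fingers": 0},
  {"wx": 0, "wy": 0, "wz": 0.1, "tx": 0.0115, "ty": 0.025, "tz": 0.032, "fingers": 0},
  {"wx": 0, "wy": 0, "wz": 0.1, "tx": 0.0115, "ty": 0.025, "tz": 0.0345, "fingers": 0},
  {"wx": 0, "wy": 0, "wz": 0.1, "tx": 0.0115, "ty": 0.025, "tz": 0.0345, "fingers": 0},
])

```text
time: 16.15
tool_pos: [0.5194, 0.1986, 0.0456]
eef_rot: [-0.001, 0.171, 0.985, -0.001]
contact_force: [0.5, -0.0, -2.9]
opening: 0.364
gripper_force: 30.0
```

Run:
```python
from h import *
for i in range(6):capture('side')
goto([.5199,.1979,.0223],70.24)
grab('wrist','w9');grab('side','s9');grab('scene','c9')
s=get_state();print('underside',s['tool_pos'][2]+.0187)
top=s['tool_pos'][2]+.0187+.006
M=R.from_quat(s['eef_rot'],scalar_first=True).as_matrix();o=s['tool_pos']+M@np.array([-.0004,.0025,0]);yaw=np.degrees(np.arctan2(M[1,1],M[0,1]))-90
for n in('w9','s9','c9'):
    z=load(n);pp=proj(z,pose(o,yaw,H,top));P=cloud(z)
    for i,p in enumerate(pp):
        if 8<p[0]<632 and 8<p[1]<472:
            c,a,_=blob(z['im'],*p,12 if n=='w9' else 5,True);q=onplane(z,[c],top)[0]
            print(n,i,p.round(1),c.round(1),a,q.round(4),'thread',pose((.5211,.2002),-19.76,H)[i][:2].round(4),'z',P[int(p[1])-0,int(p[0])+ (14 if n=='w9' else 6),2].round(4))
```

```text
t 16.45 pos [0.5201 0.1991 0.047 ] ya 70.33 zdn [ 6.e-04  2.e-04 -1.e+00] dq 0.001 F [ 0.  -0.5 -3.3] op 0.364 gf 30.0
shift [-0.0002 -0.0012  0.0247] 0.025 wz 0.09
underside 0.06559272565711508
w9 0 [367.5 366.9] [368.  366.9] 574 [0.5785 0.2132 0.0716] thread [0.5783 0.2115] z 0.1822
w9 1 [265.6 367. ] [265.2 366.3] 558 [0.5577 0.1563 0.0716] thread [0.558  0.1551] z 0.1802
w9 2 [316.7 197.3] [314.5 190.7] 482 [0.4706 0.2183 0.0716] thread [0.474  0.2171] z 0.073
s9 0 [278.8 311.9] [279.7 310.6] 47 [0.5774 0.2098 0.0716] thread [0.5783 0.2115] z 0.0715
s9 1 [295.3 288.9] [295. 289.] 96 [0.5587 0.1568 0.0716] thread [0.558  0.1551] z 0.2061
s9 2 [337.1 320.5] [337.6 320.3] 36 [0.4733 0.2177 0.0716] thread [0.474  0.2171] z 0.0726
c9 0 [396.  293.6] [396.1 293.7] 24 [0.5786 0.2131 0.0716] thread [0.5783 0.2115] z 0.0696
c9 1 [374.6 278.3] [374.5 278.9] 19 [0.5604 0.157  0.0716] thread [0.558  0.1551] z 0.0717
c9 2 [418.1 265.9] [416.6 265.2] 82 [0.4737 0.2149 0.0716] thread [0.474  0.2171] z 0.0701
```

Request:
play_rows([
  {"wx": 0, "wy": 0, "wz": 0.1, "tx": 0, "ty": -0.0012, "tz": 0.002, "fingers": 0},
  {"wx": 0, "wy": 0, "wz": 0.1, "tx": 0, "ty": -0.0012, "tz": 0.006, "fingers": 0},
  {"wx": 0, "wy": 0, "wz": 0.1, "tx": 0, "ty": -0.0012, "tz": 0.011, "fingers": 0},
  {"wx": 0, "wy": 0, "wz": 0.1, "tx": 0, "ty": -0.0012, "tz": 0.016, "fingers": 0},
  {"wx": 0, "wy": 0, "wz": 0.1, "tx": 0, "ty": -0.0012, "tz": 0.02, "fingers": 0},
  {"wx": 0, "wy": 0, "wz": 0.1, "tx": 0, "ty": -0.0012, "tz": 0.023, "fingers": 0},
  {"wx": 0, "wy": 0, "wz": 0.1, "tx": 0, "ty": -0.0012, "tz": 0.0245, "fingers": 0},
  {"wx": 0, "wy": 0, "wz": 0.1, "tx": 0, "ty": -0.0012, "tz": 0.0245, "fingers": 0},
])

```text
time: 17.27
tool_pos: [0.5193, 0.1979, 0.0216]
eef_rot: [-0.0, 0.172, 0.985, -0.0]
contact_force: [-0.4, -0.3, -2.5]
opening: 0.362
gripper_force: 30.0
```

Run:
```python
from h import *
for i in range(6):capture('side')
goto([.5199,.1979,.0223],70.24)
grab('wrist','w10');grab('side','s10');grab('scene','c10')
s=get_state();top=s['tool_pos'][2]+.0247
M=R.from_quat(s['eef_rot'],scalar_first=True).as_matrix()
B=pose((0,0),-19.76,np.eye(3))
for n in('w10','s10','c10'):
    P=cloud(load(n));Q=(P-[.5211,.2002,0])@B.T   # block frame
    m=(np.abs(Q[...,2]-top)<.004)&(np.abs(Q[...,0])<.08)&(np.abs(Q[...,1])<.06);q=Q[m]
    A=np.c_[q[:,:2],np.ones(len(q))];k=np.linalg.lstsq(A,q[:,2],rcond=None)[0]
    print(n,len(q),'x',np.percentile(q[:,0],[.5,99.5]).round(4),'y',np.percentile(q[:,1],[.5,99.5]).round(4),'plane',k.round(4),'top exp',top.round(4),'rect',[np.round(v,1) for v in cv2.minAreaRect((q[:,:2]*1000).astype(np.float32))])
# hole2 rim near edge in wrist: bright->dark transitions round predicted centre
z=load('w10');g=cv2.cvtColor(z['im'],cv2.COLOR_BGR2GRAY).astype(float)
o=s['tool_pos']+M@np.array([-.0004,.0025,0]);c=pose((.5211,.2002),-19.76,H,top)[2];pts=[]
for a in np.radians(np.arange(0,360,10)):
    rr=np.arange(.003,.012,.0002);L=c+np.outer(rr,[np.cos(a),np.sin(a),0]);uv=proj(z,L).astype(np.float32)
    v=cv2.remap(g.astype(np.float32),uv[:,0],uv[:,1],1).ravel();i=np.argmax(np.diff(cv2.GaussianBlur(v[None],(1,5),0).ravel() if 0 else v));pts.append(((L[i]-[.5211,.2002,0])@B.T)[:2]*1000)
pts=np.array(pts,np.float32);print('hole2 rim circle (block frame mm)',cv2.fitEllipse(pts),np.median(pts,0))
print(pts.round(1).tolist())
```

```text
t 17.57 pos [0.5196 0.1982 0.0224] ya 70.24 zdn [ 4.e-04  2.e-04 -1.e+00] dq 0.001 F [ 0.1  0.2 -2.7] op 0.363 gf 30.0
shift [-0.0004 -0.0001  0.0001] 0.0 wz 0.0
w10 19667 x [-0.0661  0.0631] y [-0.0453  0.0435] plane [-0.0001  0.0005  0.0478] top exp 0.047 rect [array([-0.8, -0.8]), array([130.7,  90.2]), np.float64(0.1)]
s10 1595 x [-0.064   0.0633] y [-0.0458  0.045 ] plane [-0.0029 -0.0004  0.0473] top exp 0.047 rect [array([ 0.3, -0.7]), array([129.9,  92.2]), np.float64(0.2)]
c10 1195 x [-0.0649  0.0662] y [-0.0466  0.0441] plane [-0.002  -0.0035  0.0463] top exp 0.047 rect [array([ 0.9, -1.4]), array([135.2,  93. ]), np.float64(0.8)]
hole2 rim circle (block frame mm) ((-50.12188720703125, -0.4345248341560364), (9.941286087036133, 12.519649505615234), 74.74304962158203) [-5.0000839e+01  2.5132662e-03]
[[-45.099998474121094, 1.7999999523162842], [-45.5, 2.5999999046325684], [-46.0, 3.299999952316284], [-46.599998474121094, 4.0], [-47.400001525878906, 4.5], [-48.099998474121094, 5.099999904632568], [-49.5, 3.0], [-50.0, 3.200000047683716], [-50.599998474121094, 3.5], [-51.4000015
[... 272 characters left out ...]
6.29999923706055, -1.100000023841858], [-56.20000076293945, -2.200000047683716], [-55.20000076293945, -3.0], [-54.5, -3.700000047683716], [-53.20000076293945, -3.799999952316284], [-52.599998474121094, -4.5], [-51.5, -3.9000000953674316], [-50.70000076293945, -4.099999904632568], [-50.0, -3.5999999046325684], [-49.5, -3.0], [-47.599998474121094, -6.599999904632568], [-46.599998474121094, -5.900000095367432], [-45.900001525878906, -4.900000095367432], [-45.400001525878906, -3.9000000953674316], [-44.599998474121094, -3.0999999046325684], [-44.900001525878906, -1.899999976158142], [-44.900001525878906, -0.8999999761581421], [-44.79999923706055, -0.0], [-44.900001525878906, 0.8999999761581421]]
```

The plate is within about 1 mm of the block in x and y, level, its yaw within about 0.2° and its underside about 41 mm above the bench, 15 mm above the lands. Handing in.

```bash
python3 -c "
from bench import finish_job
print(finish_job())"
```

```text
the job is handed in; nothing more can be done
None
```

The bar was seen lying in the nest after I let go of it, and I handed the job in with the plate held by its tower, level, about 15 mm above the lands and with its centre within about 1–1.5 mm of the block's; the hammer, jar and pad were not touched as far as I could tell, and no verdict came back.

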